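Screw the specimen jar's lid snug and stand the jar in the tray

TASK

Screw the yellow lid of the square specimen jar down while the jar sits in its blue holder, until it is snug on its rubber seal, but do not overtighten it. Then lift the closed jar out and set it down upright and gently on the blue square in the white tray, let go, and leave everything else on the bench where it is.

Things in the scene. Friction and masses are not known exactly. Their poses are not given: they have to be found in the camera images.
- jar: Loose translucent whitish square jar, about 0.36 kg with its lid: body 58 x 58 mm, 62 mm tall, then a round neck 48 mm across (52 mm at its foot) with the lid. Origin: centre of its underside, z up, x and y across its flat sides. It starts standing in the holder's pocket, which keeps it from turning (2 mm play each side, so it gives a few degrees first).
- lid: Yellow ribbed screw lid on the jar's neck, 60 mm diameter, 20 mm tall, red radial mark on top. Origin: its centre, 10 mm below its top, about 91 to 94 mm above the jar's underside; z up. Below its edge some 18 mm of bare neck is free for fingertips. It starts loose and closes clockwise seen from above, sinking 6 mm per turn; it has 0.9 to 2.4 rad to go to its seal, which its heading does not tell.
- lid_top (a point): Centre of the lid's top face, 10 mm above the lid's origin. The lid runs at 0.05 N m; at the seal the torque jumps to about 0.3 N m and climbs to 0.6 over 0.38 rad more (held still, about 0.2 to 0.5 is felt). Snug: from 0.1 rad into the seal to the end of that climb. Beyond, at 1 N m, the thread gives way: overtightened. The lid stays where left, but loosens easily (0.05 N m) if turned back.
- seal_mark: A point on the hidden rubber seal under the lid, on the jar's axis, 85.0 mm above the jar's underside while the seal is free. It sinks 2 mm per rad of turning into the seal (0.76 mm at the end of the climb): finer than a pose reading can tell. Its x and y axes do not follow the lid.
- thread_mark: A point on the jar's hidden plastic thread, on the axis, 85.0 mm above the jar's underside while the thread is sound. It sinks 3 mm per rad as the thread gives way.
- holder: Fixed blue plastic holder, 80 x 80 mm, 28 mm tall, with a square pocket 62 x 62 mm and 19 mm deep, floor 9 mm above the bench. Origin: centre of its underside, on the bench; x and y along its sides.
- tray: Fixed white tray, 270 (x) x 240 (y) x 30 mm tall, walls and floor 4 mm. Origin: centre of its underside.
- tray_spot (a point): Centre of the blue 80 x 80 mm square painted on the tray's floor, at floor height; axes as the tray's. Two beakers stand in the other half of the tray (+x side), their centres about 135 mm from this point in the tray's x and 60 mm to each side.
- beaker_a: Small translucent beaker, 56 mm diameter, 60 mm tall, in the tray. Origin: centre of its underside. Leave alone.
- beaker_b: The second, same beaker in the tray. Leave alone.
- dish0: Open petri dish with pink paper strips, 86 mm diameter, 14 mm tall. Leave alone.
- dish1: Same kind of petri dish. Leave alone.
- dish2: Same kind of petri dish. Leave alone.
- amber_bottle: Brown glass bottle, white cap, 68 mm diameter, 190 mm tall. Leave alone.
- vinegar_bottle: Yellowish bottle with a yellow cap and paper label, 72 mm diameter, 180 mm tall. Not the jar. Leave alone.
- blue_tumbler: Light blue tumbler, 72 mm diameter, 158 mm tall. Leave alone.
- flask: White conical flask with a red stopper, 84 mm diameter, 141 mm tall. Leave alone.
There are look-alikes about, which are no part of the job. There is more than one size of the jar; the one meant has the size given above. Of the things that look like the holder, take the one that is nearest to the robot's base at the start.

How it is judged:
On the way:
1. the lid is screwed down at least 0.1 rad into its seal while the jar sits in the holder (z of seal_mark in the frame of jar below 0.0848 m and horizontal distance between jar and holder below 0.008 m and height (world z) of jar below 0.014 m), for 0.2 s.
At the end, for the whole second after the job is handed in: The jar stands upright (within 0.08 rad) and at rest on the tray's floor, its centre within 25 mm of the centre of the blue square, released, with its lid still snug (at least 0.1 rad of turn into the seal, and not turned back by more than about 0.15 rad) (z of lid in the frame of jar below 0.09187 m and z of seal_mark in the frame of jar below 0.08482 m and horizontal distance between jar and tray_spot below 0.025 m and angle between jar's own z axis and vertical below 0.08 rad and height (world z) of jar below 0.009 m and linear speed of jar below 0.01 m/s and angular speed of jar below 0.1 rad/s); the robot touches nothing.
It fails at once if the lid is overtightened (turned past the end of the seal's climb, the thread giving way by 0.06 rad) (z of thread_mark in the frame of jar below 0.08482 m).
It fails at once if the jar is dropped or rammed on the tray (over 40 N) (contact force between jar and tray above 40 N).
It fails at once if another thing on the bench is shifted by more than 25 mm or tipped (distance of any of beaker_a, beaker_b, dish0, dish1, dish2, amber_bottle, vinegar_bottle, blue_tumbler, flask from where it was at the start of the episode above 0.025 m or angle between any of beaker_a, beaker_b, dish0, dish1, dish2, amber_bottle, vinegar_bottle, blue_tumbler, flask's own z axis and vertical above 0.4 rad).
It also fails if it takes over 72 s, if anything falls off the work surface, if the arm or the gripper's body presses on something with over 40 N, if the wrist force passes 120 N, or if a joint passes its speed limit or range.

ROBOT

A 7-joint arm with a two-finger parallel gripper is mounted at the origin on the work surface. World frame = base frame: x ahead of the robot, y to its left, z up, the work surface at z = 0. Lengths are in m, angles in rad, forces in N, time in s.
With the tool pointing down it reaches from about 0.4 to 0.85 m from the base axis. Payload 10.4 kg.
Tool frame: the origin (TCP) lies between the finger pads; the fingertips stand manip.finger_overhang ahead of it and the grasp point (between the pads) lies 11 mm behind it (manip.finger_overhang is the distance from the TCP to the fingertips, in m); x points along the fingers, z is the direction in which the jaws open and shut, and the axes are right-handed (so a half turn about x gives the same grasp; the last joint's range is limited). The gripper opens to 85 mm and grips with 20 to 120 N. Pads are 22 mm wide; open, the fingers measure 114 mm over their backs; the gripper's body (76 mm by 85 mm) begins 54 mm behind the grasp point. The pads swing forward as they close: fully open they stand 13 mm farther back than shut.
Start: joints at [-1.222, 0.332, -0.065, 1.46, 0.022, 1.35, -0.088], TCP at [0.227, 0.582, 0.239] pointing down, gripper open.
Joint ranges: [-2.6, 2.6], [-0.5, 2.12], [-1.47, 1.34], [0.16, 2.42], [-1.27, 4.41], [0.06, 2.06], [-2.6, 2.6]. Speed limits (rad/s): [2.22, 2.22, 2.79, 2.79, 3.14, 3.14, 3.14].

INTERFACE

Orientations are given as a unit quaternion [x, y, z, w].
In Python, from workcell import get_obs, camera, workorder, manip gives the robot as it stands. The module is installed in compiled form; this text tells all that it offers.
- The arm moves only by the tool play_rows, never from a script. Its argument "increments" is text: rows parted by semicolons, each of 4 numbers parted by spaces: the shift along the tool's x, y, z in m, then the turn about the tool's x in rad. A call has 1 to 20 rows; each row shifts and turns the pose as measured when the row begins, along the tool's axes as they then stand; what a row does not reach is not made up. A row lasts 1/10 s, in which the tool goes at most 50 mm and 8.59 degrees, less where a joint would pass 70% of its speed; a pose out of reach is approached as far as the arm can. A call is refused whole if a number of a shift passes 0.05 or a number of a turn 0.15, either way. A call with a gripper value outside its range is refused whole. "hand" is the gripper command: -1 is fully open, 1 is shut, values between are in proportion, set as the call begins (left out, the last holds). The fingers move at their own pace and stop on an object; "squeeze" is the grip in N (left out, the last holds). Time passes only in rows, so rows that do not move let the fingers close. It gives the time, the measured TCP pose, the force and the opening at its end, in the units of the state.
- get_obs(): the state, without advancing time (a new reading comes with each control period).
- camera(name): name is "scene" or "top" or "wrist"; returns a dict with "img" (400x640x3 uint8, blue, green, red), "fov_y" (degrees; the focal length in pixels is half the picture's height over the tangent of half this angle, whatever the lens; pixels are square), "cx", "cy" (the principal point, pixels), "R" (3x3) and "t" (3): a world point X has camera coordinates R X + t; the wrist camera has in their place "tool_from_camera" (4x4, takes a point from camera to tool coordinates, whose origin is the TCP and whose axes are the tool frame's). Camera axes: x right, y down, z forward; pixel columns grow to the right and rows downward; lengths in m; the calibration is good to about 2 mm. A picture is of the moment at which its call begins: read the wrist's pose just before it. There is no depth.
- workorder.hand_in(): hands the job in, once; it reports no verdict.
The state is a dict: "clock": time; "joint_pos": joint angles; "joint_velocities": joint speeds; "tau": joint torques, N m; "position": TCP position; "ee_rot": TCP orientation; "ft_force": force on the tool from outside, world axes, zero at the start; "torque": the same for the moment, N m; "grip_width": opening from 0.0 (shut) to 1.0 (fully open).
Only numpy, scipy, OpenCV 4.12 (cv2) and the standard library are available. Lean on these libraries where they do the work, as an engineer would, in place of code of your own. Each camera call takes 0.05 s, during which the arm holds its last target.

## Working session

There is one attempt and no reset: what is moved stays moved. The work goes in short steps, Python scripts to look and compute and a tool call to move; the robot and the scene stay as the last step left them, time stands still between calls to the robot, and variables do not carry over. Pictures are saved under pics/ and viewed, and the job is handed in when it is done.

Besides the shell and the picture viewer there is one more tool, called after "Emit:" as name(argument=value, ...) on one line, values as JSON. play_rows: Moves the arm, as the interface text tells. Its arguments: {"type":"object","properties":{"increments":{"type":"string"},"hand":{"type":"number"},"squeeze":{"type":"number"}},"required":["increments"]}

```bash
mkdir -p pics; python3 - <<'E'
from workcell import get_obs, camera, manip
import cv2
o=get_obs()
for k,v in o.items(): print(k,v)
print(manip.finger_overhang)
for n in ["scene","top","wrist"]:
    c=camera(n); cv2.imwrite(f"pics/{n}0.png",c["img"])
    print(n,{k:v for k,v in c.items() if k!="img"})
E
```

```text
clock 0.0
joint_pos [-1.22160127  0.33284571 -0.06468947  1.46094422  0.02160945  1.34992426
 -0.08850815]
joint_velocities [-0.00152439  0.00113783 -0.00163422  0.00104878  0.00051356  0.00126002
 -0.00037396]
tau [ 8.31738653e-04 -6.25455379e+01  4.98559582e-02 -3.91595578e+01
  1.63378625e-02  1.02359679e-02 -4.45629189e-05]
position [0.22693384 0.58194498 0.23853086]
ee_rot [-0.39927993  0.58419798  0.39866488  0.58339915]
ft_force [ 0.21642011 -0.27588028  0.75415978]
torque [-0.04397363  0.01110574 -0.00205254]
grip_width 0.9993167038228972
0.008
scene {'fov_y': 47.71536525022253, 'cx': 322.0778822551478, 'cy': 196.6996169479899, 'R': array([[-0.81834009,  0.57448911,  0.0167856 ],
       [ 0.46319431,  0.67653192, -0.57249943],
       [-0.34025068, -0.46072424, -0.81973328]]), 't': array([ 0.47378967, -0.18979633,  1.58334202])}
top {'fov_y': 48.09144054101273, 'cx': 329.54192283575657, 'cy': 202.3962018114811, 'R': array([[ 0.02741336, -0.9995302 ,  0.01370709],
       [-0.99483855, -0.02861971, -0.09735075],
       [ 0.09769731, -0.01096763, -0.99515574]]), 't': array([-0.01623447,  0.58044141,  1.27970336])}
wrist {'fov_y': 66.4738930880114, 'cx': 321.30693285958785, 'cy': 199.39773745222442, 'tool_from_camera': array([[ 1.00327996e-03, -3.26315613e-01,  9.45260342e-01,
        -1.32872202e-01],
       [-1.97505693e-04, -9.45260864e-01, -3.26315583e-01,
         8.31649993e-02],
       [ 9.99999477e-01,  1.40691587e-04, -1.01281048e-03,
         7.35086860e-04],
       [ 0.00000000e+00,  0.00000000e+00,  0.00000000e+00,
         1.00000000e+00]])}
```

View pics/scene0.png

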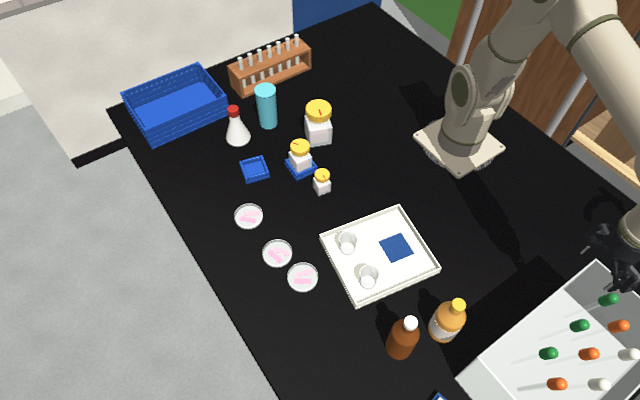

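View pics/top0.png

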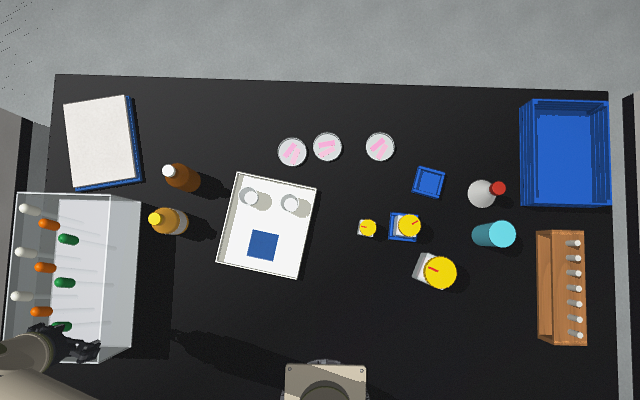

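View pics/wrist0.png

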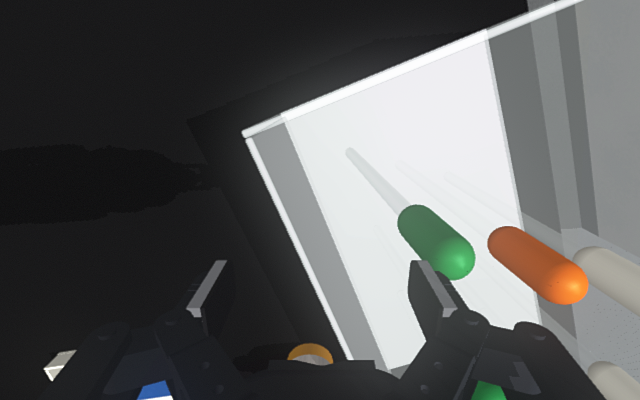

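The scene view shows the medium jar (yellow lid) in a blue holder at (300,158), and the top view shows it at (408,226). A smaller jar is at top (367,228), a bigger one at (435,270) and an empty look-alike holder at (428,181). The tray's blue square is at top (263,246). The wrist view shows only the tray of tubes under the gripper.

```bash
cat > h.py <<'E'
import numpy as np, cv2
from scipy.spatial.transform import Rotation as Rn
def K(c): return 200/np.tan(np.radians(c["fov_y"]/2))
def ray(c,u,v,o=None):
    d=np.array([(u-c["cx"])/K(c),(v-c["cy"])/K(c),1.])
    if "R" in c: return -c["R"].T@c["t"], c["R"].T@d
    T=c["tool_from_camera"]; R=Rn.from_quat(o["ee_rot"]).as_matrix()
    return np.array(o["position"])+R@T[:3,3], R@T[:3,:3]@d
def onz(c,u,v,z,o=None):
    p,d=ray(c,u,v,o); return p+d*(z-p[2])/d[2]
def tri(a,b):
    A=np.zeros((3,3));B=np.zeros(3);ps=[]
    for p,d in (a,b):
        d=d/np.linalg.norm(d);M=np.eye(3)-np.outer(d,d);A+=M;B+=M@p;ps.append((p,M))
    X=np.linalg.solve(A,B); return X,[np.linalg.norm(M@(X-p)) for p,M in ps]
def blobs(img,lo,hi,amin=25):
    m=cv2.inRange(cv2.cvtColor(img,cv2.COLOR_BGR2HSV),lo,hi)
    cs,_=cv2.findContours(m,cv2.RETR_EXTERNAL,cv2.CHAIN_APPROX_NONE)
    return m,[c for c in cs if cv2.contourArea(c)>amin]
E
python3 - <<'E'
from h import *
from workcell import camera
for n in ["scene","top"]:
    c=camera(n)
    for nm,lo,hi in [("yel",(22,140,120),(35,255,255)),("blue",(100,150,40),(125,255,255))]:
        m,cs=blobs(c["img"],lo,hi)
        for k in cs:
            (u,v),s,a=cv2.minAreaRect(k); print(n,nm,round(u,1),round(v,1),np.round(s,1),round(a,1),cv2.contourArea(k), np.round(onz(c,u,v,{"yel":.105,"blue":.004}[nm]),3))
    x0,y0,x1,y1=(240,80,350,210) if n=="scene" else (340,150,470,300)
    cv2.imwrite(f"pics/{n}_z.png",cv2.resize(c["img"][y0:y1,x0:x1],None,fx=4 if n=="top" else 4.5,fy=4 if n=="top" else 4.5,interpolation=cv2.INTER_CUBIC))
E
```

```text
scene yel 458.5 305.0 [14. 13.] 90.0 139.5 [0.476 0.444 0.105]
scene yel 322.0 174.5 [13. 14.] 90.0 139.0 [ 0.521 -0.086  0.105]
scene yel 299.5 146.5 [17. 19.] 90.0 244.0 [ 0.516 -0.217  0.105]
scene yel 318.5 110.5 [23. 25.] 90.0 449.5 [ 0.375 -0.314  0.105]
scene blue 439.0 396.0 [ 6. 14.] 90.0 30.0 [0.631 0.57  0.004]
scene blue 395.9 247.5 [26.9 23.7] 59.0 515.0 [0.451 0.197 0.004]
scene blue 300.8 165.1 [25.  28.2] 63.4 222.0 [ 0.51  -0.221  0.004]
scene blue 254.2 168.8 [25.  25.9] 71.6 578.0 [ 0.646 -0.295  0.004]
scene blue 176.7 102.4 [65.1 96.9] 66.0 5462.0 [ 0.724 -0.726  0.004]
scene blue 336.5 16.0 [32. 87.] 90.0 1273.0 [-0.085 -0.835  0.004]
top yel 440.0 272.0 [32. 32.] 90.0 799.0 [ 0.392 -0.304  0.105]
top yel 367.5 227.0 [16. 15.] 90.0 193.5 [ 0.509 -0.105  0.105]
top yel 409.0 225.5 [21. 22.] 90.0 352.5 [ 0.516 -0.218  0.105]
top yel 154.0 218.0 [12. 12.] 0.0 114.5 [0.517 0.478 0.105]
top blue 262.4 244.7 [26.2 25.9] 12.5 631.5 [0.452 0.194 0.004]
top blue 402.8 226.5 [28.7 28. ] 5.2 192.5 [ 0.518 -0.219  0.004]
top blue 427.8 181.9 [28.7 28.5] 15.3 754.5 [ 0.653 -0.293  0.004]
top blue 565.0 152.5 [109.  92.] 90.0 9521.5 [ 0.755 -0.709  0.004]
top blue 123.9 155.4 [ 53.8 107.9] 29.0 501.0 [0.706 0.617 0.004]
```

View pics/top_z.png

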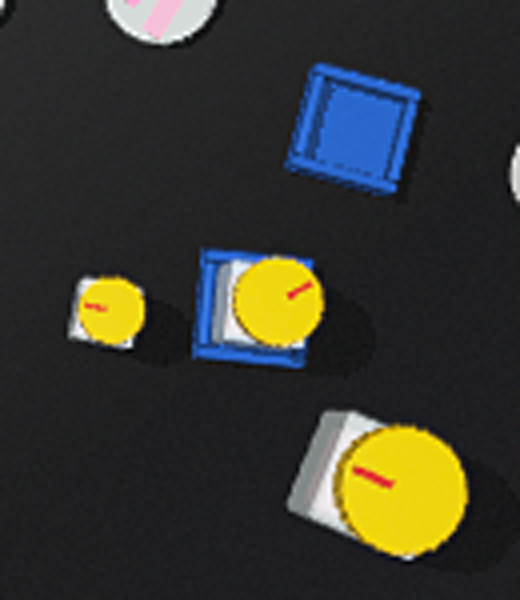

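View pics/scene_z.png

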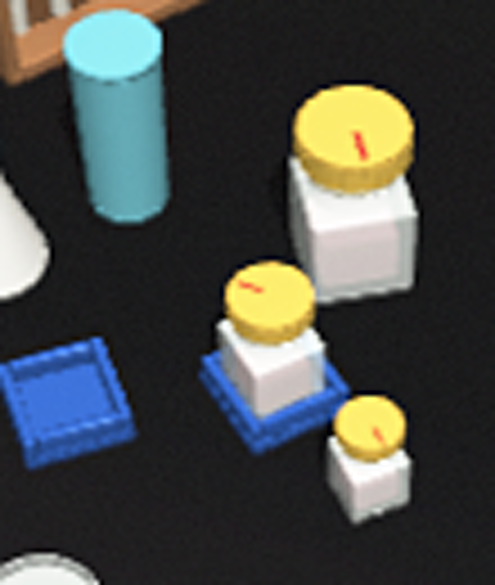

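Consistent in both views: jar at about (0.516,-0.218), with a lid of ≈60 mm. The blue square is at about (0.452,0.195). Next I need the tool axes.

```bash
python3 - <<'E'
from h import *
from workcell import get_obs
o=get_obs(); R=Rn.from_quat(o["ee_rot"]).as_matrix(); print(R.round(4))
print(R.T@(np.array([.516,-.218,.35])-o["position"]))
E
```

```text
[[-2.000e-04 -9.317e-01  3.633e-01]
 [-6.000e-04  3.633e-01  9.317e-01]
 [-1.000e+00  0.000e+00 -6.000e-04]]
[-0.11067196 -0.55995543 -0.6405884 ]
```

Emit:
play_rows(increments="-0.04 0 0 0; -0.04 0 0 0; -0.04 0 0 0", hand=-1)

```text
clock: 0.55
position: [0.2263, 0.5798, 0.3549]
ee_rot: [-0.402, 0.588, 0.396, 0.58]
ft_force: [0.4, 1.0, 1.1]
grip_width: 0.998
```

Emit:
play_rows(increments="0 -0.035 -0.027 0;0 -0.035 -0.027 0;0 -0.035 -0.027 0;0 -0.035 -0.027 0;0 -0.035 -0.027 0;0 -0.035 -0.027 0;0 -0.035 -0.027 0;0 -0.035 -0.027 0;0 -0.035 -0.027 0;0 -0.035 -0.027 0")

```text
clock: 1.55
position: [0.4593, 0.1945, 0.3623]
ee_rot: [-0.402, 0.582, 0.403, 0.581]
ft_force: [1.2, -0.1, -0.0]
grip_width: 1.0
```

```bash
python3 - <<'E'
from h import *
from workcell import get_obs
o=get_obs(); R=Rn.from_quat(o["ee_rot"]).as_matrix(); print(R.round(4),o["position"],o["joint_pos"].round(3))
print(R.T@(np.array([.516,-.218,.30])-o["position"]))
E
```

```text
[[-1.90e-03 -9.36e-01  3.52e-01]
 [ 0.00e+00  3.52e-01  9.36e-01]
 [-1.00e+00  1.80e-03 -6.00e-04]] [0.45927263 0.19452167 0.36228081] [-0.764  0.004  0.275  1.587 -0.002  1.553  0.722]
[ 0.06215229 -0.19840805 -0.36611796]
```

Emit:
play_rows(increments="0.005 -0.02 -0.037 0;0.005 -0.02 -0.037 0;0.005 -0.02 -0.037 0;0.005 -0.02 -0.037 0;0.005 -0.02 -0.037 0;0.005 -0.02 -0.037 0;0.005 -0.02 -0.037 0;0.005 -0.02 -0.037 0;0.005 -0.02 -0.037 0;0.005 -0.02 -0.037 0;0 0 0 0")

```text
clock: 2.65
position: [0.515, -0.2461, 0.3107]
ee_rot: [-0.401, 0.582, 0.4, 0.583]
ft_force: [-0.4, -0.6, -0.2]
grip_width: 0.999
```

```bash
cat > lk.py <<'E'
from h import *
from workcell import get_obs,camera
import sys
o=get_obs(); R=Rn.from_quat(o["ee_rot"]).as_matrix(); print(R.round(4),o["position"],o["joint_pos"].round(3),o["ft_force"],o["torque"].round(3))
c=camera("wrist"); cv2.imwrite(f"pics/{sys.argv[1]}.png",c["img"])
m,cs=blobs(c["img"],(22,140,120),(35,255,255),200)
for k in cs:
    (u,v),s,a=cv2.fitEllipse(k); P=onz(c,u,v,.1115,o); print(u,v,s,a,P.round(4),"tool delta",(R.T@(P-o["position"])).round(4))
E
python3 lk.py w1
```

```text
[[ 1.800e-03 -9.335e-01  3.587e-01]
 [-6.000e-04  3.587e-01  9.335e-01]
 [-1.000e+00 -1.900e-03  0.000e+00]] [ 0.51501911 -0.24611538  0.31071445] [-0.262  0.207  0.743  1.53  -0.141  1.457  1.69 ] [-0.35955548 -0.64319599 -0.23636262] [0.026 0.04  0.016]
345.693603515625 163.78598022460938 (52.018798828125, 52.68416976928711) 22.10793685913086 [ 0.5157 -0.217   0.1115] tool delta [0.1992 0.0102 0.0274]
430.5186767578125 118.2635498046875 (38.892032623291016, 42.42836380004883) 51.53070831298828 [ 0.5017 -0.1173  0.1115] tool delta [0.1991 0.059  0.1155]
225.08128356933594 76.61180114746094 (88.64605712890625, 99.79635620117188) 145.64466857910156 [ 0.3875 -0.3008  0.1115] tool delta [ 0.199   0.0998 -0.0968]
```

View pics/w1.png

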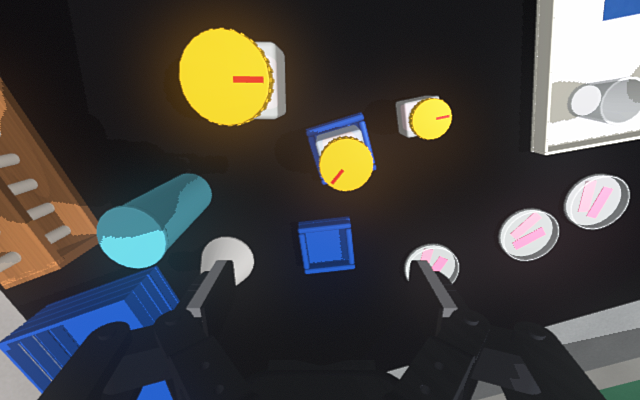

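The wrist view shows the jar's lid at (346,164), which is (0.516,-0.217) and agrees with the fixed cameras. The large jar is at (225,77) and the small one at (431,118).

Emit:
play_rows(increments="0.03 0.003 0.009 0;0.03 0.003 0.009 0;0.03 0.002 0.006 0;0.02 0.001 0.003 0;0 0 0 0")

```text
clock: 3.2
position: [0.5187, -0.2089, 0.1985]
ee_rot: [-0.403, 0.579, 0.402, 0.583]
ft_force: [-0.9, 0.5, 0.7]
grip_width: 0.997
```

```bash
python3 lk.py w2
```

```text
[[ 0.0051 -0.936   0.3521]
 [ 0.0029  0.3521  0.936 ]
 [-1.     -0.0037  0.0045]] [ 0.51865039 -0.20891641  0.19850017] [-0.298  0.242  0.702  1.73  -0.17   1.227  1.658] [-0.87515742  0.50315587  0.66161709] [ 0.026  0.019 -0.013]
309.4441833496094 207.38037109375 (71.3612060546875, 76.67957305908203) 91.5041732788086 [ 0.5153 -0.2165  0.1115] tool delta [ 0.087   0.0008 -0.0086]
430.8006896972656 141.21217346191406 (54.342185974121094, 58.527557373046875) 62.824127197265625 [ 0.4989 -0.1169  0.1115] tool delta [0.0872 0.0513 0.0788]
107.5589370727539 80.83696746826172 (135.68373107910156, 169.69839477539062) 136.51089477539062 [ 0.3832 -0.3099  0.1115] tool delta [ 0.086   0.0915 -0.1426]
```

View pics/w2.png

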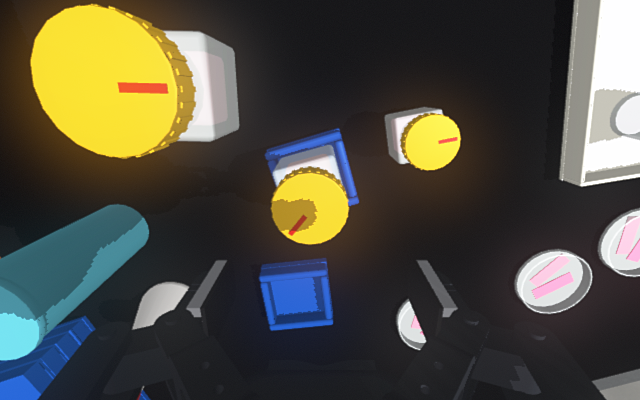

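The wrist view has the lid at (309,207), 8.6 mm off along the jaw axis. I'll correct that and then go down.

Emit:
play_rows(increments="0.01 0 -0.006 0;0.02 0 -0.002 0;0.02 0 0 0;0 0 0 0;0 0 0 0")

```text
clock: 3.75
position: [0.5196, -0.219, 0.1538]
ee_rot: [-0.406, 0.576, 0.4, 0.586]
ft_force: [0.7, 0.1, 0.3]
grip_width: 0.999
```

```bash
python3 lk.py w3
```

```text
[[ 1.570e-02 -9.361e-01  3.514e-01]
 [ 9.000e-04  3.515e-01  9.362e-01]
 [-9.999e-01 -1.440e-02  6.300e-03]] [ 0.51958138 -0.21904191  0.15384696] [-0.266  0.293  0.694  1.778 -0.213  1.13   1.708] [0.6552801  0.08018264 0.32322242] [-0.027  0.019 -0.021]
321.3669738769531 225.23464965820312 (84.85675048828125, 94.44386291503906) 88.32054901123047 [ 0.5152 -0.2165  0.1115] tool delta [0.0423 0.0056 0.0006]
466.6921081542969 142.9063720703125 (65.94470977783203, 73.8547134399414) 64.41783905029297 [ 0.4963 -0.121   0.1115] tool delta [0.0421 0.0569 0.0833]
74.94625854492188 78.3370132446289 (165.95523071289062, 185.6017608642578) 158.50575256347656 [ 0.3895 -0.3083  0.1115] tool delta [ 0.0402  0.091  -0.1296]
```

View pics/w3.png

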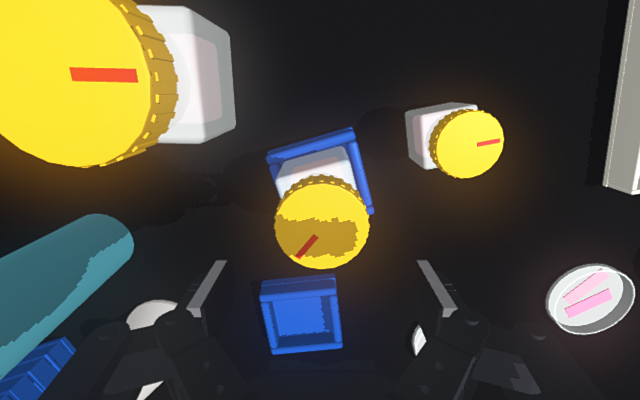

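Emit:
play_rows(increments="0.012 0.001 0.0005 0;0.012 0.001 0 0;0.012 0.001 0 0;0.012 0.001 0 0;0.01 0 0 0;0.006 0 0 0;0 0 0 0;0 0 0 0")

```text
clock: 4.6
position: [0.5175, -0.2171, 0.0855]
ee_rot: [-0.406, 0.576, 0.399, 0.586]
ft_force: [0.4, 0.2, 0.1]
grip_width: 1.0
```

```bash
python3 lk.py w4
```

```text
[[ 1.730e-02 -9.362e-01  3.510e-01]
 [ 7.000e-04  3.510e-01  9.364e-01]
 [-9.998e-01 -1.600e-02  6.700e-03]] [ 0.51749059 -0.21707158  0.08551014] [-0.234  0.373  0.662  1.848 -0.279  0.996  1.756] [0.41647796 0.20186743 0.09201895] [0.035 0.031 0.019]
320.0572814941406 296.2133483886719 (117.98660278320312, 144.1943359375) 88.36991119384766 [ 0.5136 -0.2157  0.1115] tool delta [-0.0261  0.0037  0.0001]
526.973388671875 170.85794067382812 (93.74966430664062, 111.7284927368164) 71.7905044555664 [ 0.4894 -0.1277  0.1115] tool delta [-0.0264  0.0572  0.074 ]
32.91612243652344 107.59395599365234 (81.26640319824219, 223.75405883789062) 178.383544921875 [ 0.4099 -0.2779  0.1115] tool delta [-0.0279  0.079  -0.0945]
```

View pics/w4.png

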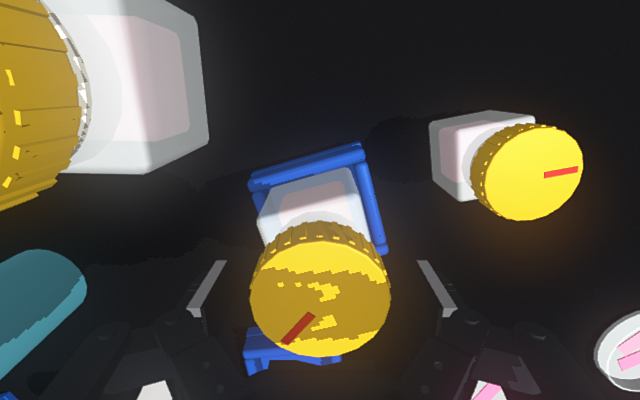

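Wrist view: the lid sits between the pads (centre (320,296)), about 3.5 mm forward in tool y. I'll centre it and close gently.

Emit:
play_rows(increments="-0.002 0.0035 0 0;0 0 0 0;0 0 0 0")

```text
clock: 4.95
position: [0.5146, -0.216, 0.0888]
ee_rot: [-0.406, 0.575, 0.399, 0.587]
ft_force: [-0.1, -0.0, -0.1]
grip_width: 1.002
```

```bash
python3 lk.py w5
```

```text
[[ 1.930e-02 -9.361e-01  3.511e-01]
 [ 5.000e-04  3.511e-01  9.363e-01]
 [-9.998e-01 -1.790e-02  7.200e-03]] [ 0.51455584 -0.21600999  0.08884801] [-0.24   0.36   0.665  1.855 -0.272  0.997  1.751] [-0.0647969  -0.0283582  -0.06299873] [ 0.037  0.009 -0.017]
320.0427551269531 297.3260803222656 (114.21955108642578, 139.3163299560547) 88.0245361328125 [ 0.5135 -0.2158  0.1115] tool delta [-0.0227  0.0007  0.    ]
522.2899169921875 174.80767822265625 (92.17301177978516, 104.66646575927734) 73.12226867675781 [ 0.489  -0.1266  0.1115] tool delta [-0.0231  0.0549  0.0749]
36.56401824951172 116.41226959228516 (90.69996643066406, 232.60995483398438) 177.0546875 [ 0.4089 -0.2802  0.1115] tool delta [-0.0247  0.076  -0.0971]
```

Emit:
play_rows(increments="0 0 0 0;0 0 0 0;0 0 0 0;0 0 0 0;0 0 0 0;0 0 0 0;0 0 0 0;0 0 0 0;0 0 0 0;0 0 0 0", hand=1, squeeze=50)

```text
clock: 6.0
position: [0.5146, -0.2166, 0.0895]
ee_rot: [-0.407, 0.575, 0.399, 0.587]
ft_force: [-0.5, -0.8, 0.9]
grip_width: 0.685
```

```bash
python3 lk.py w6
```

```text
[[ 1.990e-02 -9.360e-01  3.515e-01]
 [ 1.000e-04  3.516e-01  9.362e-01]
 [-9.998e-01 -1.860e-02  7.100e-03]] [ 0.51463838 -0.21660882  0.08945932] [-0.24   0.36   0.666  1.855 -0.271  0.998  1.751] [-0.50674034 -0.80843353  0.93901009] [-0.047  0.189  0.01 ]
321.4874572753906 295.5965576171875 (114.58051300048828, 138.42608642578125) 89.09908294677734 [ 0.5134 -0.2156  0.1115] tool delta [-0.0221  0.0011  0.0007]
523.1033325195312 173.81082153320312 (92.09992980957031, 103.78719329833984) 73.61360931396484 [ 0.4891 -0.1265  0.1115] tool delta [-0.0225  0.0552  0.0755]
37.44509506225586 115.11515045166016 (93.03160095214844, 233.69313049316406) 177.37115478515625 [ 0.4086 -0.2807  0.1115] tool delta [-0.0242  0.0763 -0.0971]
```

View pics/w6.png

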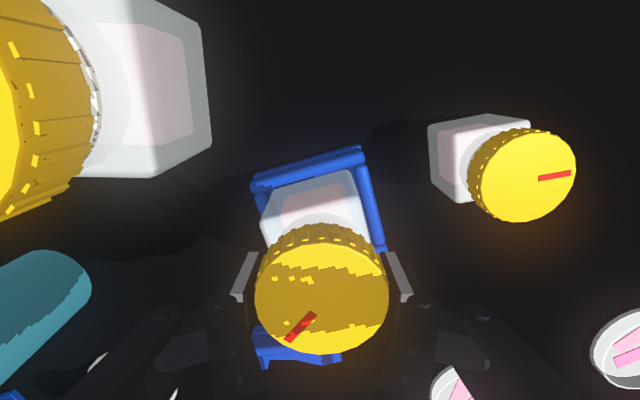

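Gripped at 58 mm with low forces; the wrist view shows both pads on the lid. Now I'll turn it in small steps and watch the torque.

Emit:
play_rows(increments="0.0001 0 0 0.06;0.0001 0 0 0.06;0.0001 0 0 0.06;0.0001 0 0 0.06;0.0001 0 0 0.06")

```text
clock: 6.55
position: [0.515, -0.2161, 0.0892]
ee_rot: [-0.311, 0.63, 0.305, 0.643]
ft_force: [-0.9, -0.2, 2.5]
grip_width: 0.685
```

```bash
cat > s.py <<'E'
from h import *
from workcell import get_obs
o=get_obs(); R=Rn.from_quat(o["ee_rot"]).as_matrix()
y=np.degrees(np.arctan2(R[1,2],R[0,2]))
print("t",round(o["clock"],2),"yaw_rad",round(np.radians(y),4),"pos",o["position"].round(4),"down-tilt",R[:2,0].round(4),"F",o["ft_force"].round(2),"M",o["torque"].round(3),"Mx tool",(R.T@o["torque"]).round(3),"w",round(o["grip_width"],3),"j",o["joint_pos"].round(2),"tau7",o["tau"][6].round(3))
E
python3 s.py
```

```text
t 6.55 yaw_rad 0.9021 pos [ 0.515  -0.2161  0.0892] down-tilt [0.0204 0.0009] F [-0.87 -0.17  2.48] M [-0.04   0.263  0.038] Mx tool [-0.039  0.194  0.182] w 0.685 j [-0.29  0.37  0.73  1.86 -0.3   1.    1.47] tau7 1.147
```

Emit:
play_rows(increments="0.0001 0 0 0.06;0.0001 0 0 0.06;0.0001 0 0 0.06;0.0001 0 0 0.06;0.0001 0 0 0.06;0.0001 0 0 0.06;0.0001 0 0 0.06;0.0001 0 0 0.06")

```text
clock: 7.35
position: [0.5157, -0.2154, 0.0887]
ee_rot: [-0.143, 0.685, 0.14, 0.7]
ft_force: [-0.3, -0.6, 1.9]
grip_width: 0.693
```

```bash
python3 s.py
```

```text
t 7.35 yaw_rad 0.4034 pos [ 0.5157 -0.2154  0.0887] down-tilt [0.0212 0.0009] F [-0.33 -0.55  1.86] M [-0.158  0.251  0.075] Mx tool [-0.078  0.292 -0.045] w 0.693 j [-0.37  0.4   0.83  1.86 -0.36  1.01  1.01] tau7 1.121
```

Emit:
play_rows(increments="0.0001 0 0 0.05;0.0001 0 0 0.05")

```text
clock: 7.55
position: [0.516, -0.2154, 0.0886]
ee_rot: [-0.106, 0.692, 0.105, 0.707]
ft_force: [-1.3, 0.7, 2.0]
grip_width: 0.691
```

```bash
python3 s.py
```

```text
t 7.55 yaw_rad 0.2993 pos [ 0.516  -0.2154  0.0886] down-tilt [0.0215 0.0007] F [-1.26  0.72  1.99] M [-0.172  0.259  0.043] Mx tool [-0.047  0.298 -0.087] w 0.691 j [-0.38  0.41  0.85  1.86 -0.37  1.01  0.92] tau7 0.913
```

Emit:
play_rows(increments="0.0001 0 0 0.05;0.0001 0 0 0.05")

```text
clock: 7.75
position: [0.5162, -0.2153, 0.0885]
ee_rot: [-0.07, 0.696, 0.068, 0.711]
ft_force: [0.1, -0.3, 2.5]
grip_width: 0.683
```

```bash
python3 s.py
```

```text
t 7.75 yaw_rad 0.1955 pos [ 0.5162 -0.2153  0.0885] down-tilt [0.0217 0.0006] F [ 0.13 -0.35  2.53] M [-0.157  0.358  0.028] Mx tool [-0.031  0.381 -0.084] w 0.683 j [-0.4   0.42  0.87  1.86 -0.39  1.01  0.83] tau7 0.916
```

Emit:
play_rows(increments="0.0001 0 0 0.05;0.0001 0 0 0.05")

```text
clock: 7.95
position: [0.5164, -0.2153, 0.0884]
ee_rot: [-0.033, 0.699, 0.032, 0.714]
ft_force: [-1.3, -0.1, 1.8]
grip_width: 0.687
```

```bash
python3 s.py
```

```text
t 7.95 yaw_rad 0.0917 pos [ 0.5164 -0.2153  0.0884] down-tilt [0.022  0.0003] F [-1.25 -0.14  1.8 ] M [-0.183  0.311  0.095] Mx tool [-0.099  0.326 -0.152] w 0.687 j [-0.42  0.43  0.9   1.86 -0.4   1.02  0.74] tau7 0.912
```

Emit:
play_rows(increments="0.0001 0 0 0.05;0.0001 0 0 0.05")

```text
clock: 8.15
position: [0.5166, -0.2153, 0.0884]
ee_rot: [0.004, 0.699, -0.004, 0.715]
ft_force: [-0.5, -0.3, 1.8]
grip_width: 0.688
```

```bash
python3 s.py
```

```text
t 8.15 yaw_rad -0.012 pos [ 0.5166 -0.2153  0.0884] down-tilt [0.0223 0.    ] F [-0.51 -0.31  1.82] M [-0.129  0.236  0.067] Mx tool [-0.07   0.234 -0.13 ] w 0.688 j [-0.43  0.44  0.92  1.86 -0.42  1.02  0.65] tau7 0.907
```

Emit:
play_rows(increments="0.0001 0 0 0.05;0.0001 0 0 0.05")

```text
clock: 8.35
position: [0.5169, -0.2153, 0.0883]
ee_rot: [0.041, 0.698, -0.041, 0.714]
ft_force: [-0.5, -0.4, 2.3]
grip_width: 0.687
```

```bash
python3 s.py
```

```text
t 8.35 yaw_rad -0.1158 pos [ 0.5169 -0.2153  0.0883] down-tilt [ 0.0226 -0.0003] F [-0.53 -0.38  2.27] M [-0.229  0.302  0.002] Mx tool [-0.007  0.273 -0.263] w 0.687 j [-0.45  0.45  0.94  1.86 -0.44  1.02  0.55] tau7 0.901
```

Emit:
play_rows(increments="0.0001 0 0 0.05;0.0001 0 0 0.05")

```text
clock: 8.55
position: [0.517, -0.2153, 0.0881]
ee_rot: [0.078, 0.695, -0.077, 0.711]
ft_force: [-1.2, -0.6, 1.7]
grip_width: 0.694
```

```bash
python3 s.py
```

```text
t 8.55 yaw_rad -0.2197 pos [ 0.517  -0.2153  0.0881] down-tilt [ 0.0228 -0.0006] F [-1.19 -0.55  1.68] M [-0.224  0.283 -0.012] Mx tool [ 0.007  0.228 -0.28 ] w 0.694 j [-0.47  0.46  0.96  1.86 -0.45  1.03  0.46] tau7 0.896
```

```bash
python3 lk.py w7; python3 s.py
```

```text
[[ 2.280e-02  2.178e-01  9.757e-01]
 [-6.000e-04  9.760e-01 -2.179e-01]
 [-9.997e-01  4.300e-03  2.240e-02]] [ 0.51704793 -0.21529516  0.08813996] [-0.465  0.461  0.964  1.863 -0.452  1.028  0.464] [-1.19223321 -0.55103105  1.67800572] [-0.224  0.283 -0.012]
321.0202941894531 297.25640869140625 (113.39488220214844, 135.88323974609375) 90.00454711914062 [ 0.5181 -0.2129  0.1115] tool delta [-0.0233  0.0027  0.0011]
245.3468017578125 48.85529708862305 (101.14205932617188, 114.42747497558594) 103.23931884765625 [ 0.5152 -0.114   0.1115] tool delta [-0.0235  0.0986 -0.0234]
t 8.6 yaw_rad -0.2227 pos [ 0.5171 -0.2153  0.0881] down-tilt [ 0.0228 -0.0007] F [ 0.43 -1.31  2.47] M [-0.236  0.318 -0.063] Mx tool [ 0.057  0.258 -0.302] w 0.686 j [-0.47  0.46  0.96  1.86 -0.45  1.03  0.46] tau7 0.707
```

View pics/w7.png

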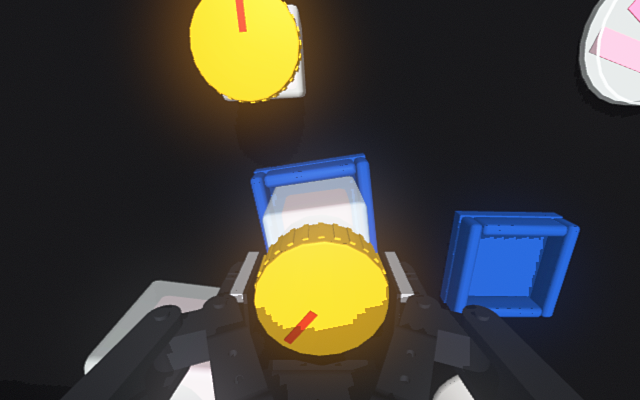

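The mark stays put in the wrist view (ends at (287,341) and (315,313)), so the lid turns with the pads. I'll continue.

Emit:
play_rows(increments="0.0001 0 0 0.05;0.0001 0 0 0.05")

```text
clock: 8.8
position: [0.5173, -0.2154, 0.0881]
ee_rot: [0.115, 0.69, -0.113, 0.706]
ft_force: [0.1, 0.2, 2.7]
grip_width: 0.686
```

```bash
python3 s.py
```

```text
t 8.8 yaw_rad -0.3231 pos [ 0.5173 -0.2154  0.0881] down-tilt [ 0.023  -0.0011] F [0.09 0.21 2.74] M [-0.18   0.295  0.031] Mx tool [-0.035  0.223 -0.263] w 0.686 j [-0.48  0.47  0.99  1.86 -0.47  1.03  0.37] tau7 0.828
```

Emit:
play_rows(increments="0.0001 0 0 0.05;0.0001 0 0 0.05")

```text
clock: 9.0
position: [0.5175, -0.2155, 0.088]
ee_rot: [0.15, 0.683, -0.148, 0.699]
ft_force: [-1.0, -0.3, 2.7]
grip_width: 0.686
```

```bash
python3 s.py
```

```text
t 9.0 yaw_rad -0.4246 pos [ 0.5175 -0.2155  0.088 ] down-tilt [ 0.0233 -0.0015] F [-0.98 -0.28  2.71] M [-0.208  0.278  0.024] Mx tool [-0.03   0.168 -0.304] w 0.686 j [-0.5   0.48  1.01  1.86 -0.49  1.04  0.29] tau7 0.865
```

Emit:
play_rows(increments="0.0001 0 0 0.05;0.0001 0 0 0.05")

```text
clock: 9.2
position: [0.5177, -0.2156, 0.0879]
ee_rot: [0.185, 0.675, -0.182, 0.691]
ft_force: [-0.9, -0.7, 2.4]
grip_width: 0.689
```

```bash
python3 s.py
```

```text
t 9.2 yaw_rad -0.5261 pos [ 0.5177 -0.2156  0.0879] down-tilt [ 0.0236 -0.0019] F [-0.91 -0.66  2.44] M [-0.218  0.32   0.043] Mx tool [-0.048  0.168 -0.348] w 0.689 j [-0.51  0.5   1.03  1.86 -0.5   1.04  0.2 ] tau7 0.861
```

Emit:
play_rows(increments="0.0001 0 0 0.05;0.0001 0 0 0.05")

```text
clock: 9.4
position: [0.5179, -0.2157, 0.0878]
ee_rot: [0.22, 0.664, -0.216, 0.681]
ft_force: [-0.9, -0.5, 2.0]
grip_width: 0.684
```

```bash
python3 s.py
```

```text
t 9.4 yaw_rad -0.6277 pos [ 0.5179 -0.2157  0.0878] down-tilt [ 0.0238 -0.0023] F [-0.9  -0.54  2.01] M [-0.18   0.33   0.065] Mx tool [-0.07   0.162 -0.338] w 0.684 j [-0.52  0.51  1.05  1.86 -0.52  1.05  0.11] tau7 0.857
```

Emit:
play_rows(increments="0.0001 0 0 0.05;0.0001 0 0 0.05")

```text
clock: 9.6
position: [0.518, -0.2158, 0.0877]
ee_rot: [0.254, 0.652, -0.25, 0.669]
ft_force: [-0.7, -0.9, 2.0]
grip_width: 0.686
```

```bash
python3 s.py
```

```text
t 9.6 yaw_rad -0.7293 pos [ 0.518  -0.2158  0.0877] down-tilt [ 0.024  -0.0028] F [-0.67 -0.88  1.98] M [-0.239  0.329  0.043] Mx tool [-0.049  0.087 -0.396] w 0.686 j [-0.54  0.52  1.08  1.86 -0.54  1.05  0.03] tau7 0.853
```

Emit:
play_rows(increments="0.0001 0 0 0.05;0.0001 0 0 0.05")

```text
clock: 9.8
position: [0.5182, -0.216, 0.0876]
ee_rot: [0.288, 0.639, -0.283, 0.655]
ft_force: [-0.7, -1.0, 3.3]
grip_width: 0.688
```

```bash
python3 s.py
```

```text
t 9.8 yaw_rad -0.831 pos [ 0.5182 -0.216   0.0876] down-tilt [ 0.0242 -0.0032] F [-0.71 -1.01  3.28] M [-0.246  0.346  0.001] Mx tool [-0.008  0.052 -0.421] w 0.688 j [-0.55  0.54  1.1   1.86 -0.56  1.06 -0.06] tau7 0.85
```

Emit:
play_rows(increments="0.0001 0 0 0.05;0.0001 0 0 0.05")

```text
clock: 10.0
position: [0.5184, -0.2162, 0.0875]
ee_rot: [0.32, 0.623, -0.315, 0.64]
ft_force: [-0.5, -1.7, 2.8]
grip_width: 0.686
```

```bash
python3 s.py
```

```text
t 10.0 yaw_rad -0.9325 pos [ 0.5184 -0.2162  0.0875] down-tilt [ 0.0243 -0.0037] F [-0.53 -1.67  2.77] M [-0.228  0.375  0.028] Mx tool [-0.035  0.041 -0.436] w 0.686 j [-0.56  0.55  1.12  1.87 -0.58  1.07 -0.15] tau7 0.848
```

Emit:
play_rows(increments="0.0001 0 0 0.05;0.0001 0 0 0.05")

```text
clock: 10.2
position: [0.5185, -0.2164, 0.0874]
ee_rot: [0.352, 0.606, -0.347, 0.623]
ft_force: [-0.3, -0.6, 2.0]
grip_width: 0.687
```

```bash
python3 s.py
```

```text
t 10.2 yaw_rad -1.0342 pos [ 0.5185 -0.2164  0.0874] down-tilt [ 0.0244 -0.0042] F [-0.35 -0.58  2.01] M [-0.223  0.367  0.106] Mx tool [-0.113 -0.002 -0.428] w 0.687 j [-0.58  0.57  1.14  1.87 -0.6   1.07 -0.23] tau7 0.842
```

Emit:
play_rows(increments="0.0001 0 0 0.04;0.0001 0 0 0.04")

```text
clock: 10.4
position: [0.5185, -0.2165, 0.0873]
ee_rot: [0.377, 0.592, -0.371, 0.608]
ft_force: [-1.4, 1.0, 4.0]
grip_width: 0.69
```

```bash
python3 s.py
```

```text
t 10.4 yaw_rad -1.1146 pos [ 0.5185 -0.2165  0.0873] down-tilt [ 0.0239 -0.0046] F [-1.43  0.96  4.02] M [-0.002  0.573  0.366] Mx tool [-0.368  0.258 -0.51 ] w 0.69 j [-0.59  0.58  1.16  1.87 -0.62  1.08 -0.3 ] tau7 0.31
```

Emit:
play_rows(increments="0.0001 0 0 0.04;0.0001 0 0 0.04")

```text
clock: 10.6
position: [0.5183, -0.2162, 0.0872]
ee_rot: [0.401, 0.577, -0.394, 0.592]
ft_force: [-2.3, 1.5, 4.9]
grip_width: 0.689
```

```bash
python3 s.py
```

```text
t 10.6 yaw_rad -1.1939 pos [ 0.5183 -0.2162  0.0872] down-tilt [ 0.0229 -0.0043] F [-2.29  1.5   4.89] M [0.083 0.873 0.424] Mx tool [-0.425  0.407 -0.776] w 0.689 j [-0.59  0.6   1.18  1.87 -0.64  1.09 -0.37] tau7 0.275
```

The seal is reached; torque is up to 0.42. A little more, then average the held torque.

Emit:
play_rows(increments="0.0001 0 0 0.04")

```text
clock: 10.7
position: [0.5181, -0.2161, 0.0872]
ee_rot: [0.412, 0.57, -0.406, 0.584]
ft_force: [-3.2, 1.8, 5.2]
grip_width: 0.69
```

```bash
python3 s.py
```

```text
t 10.7 yaw_rad -1.2335 pos [ 0.5181 -0.2161  0.0872] down-tilt [ 0.0221 -0.004 ] F [-3.19  1.82  5.24] M [0.238 0.943 0.444] Mx tool [-0.442  0.546 -0.806] w 0.69 j [-0.6   0.6   1.18  1.87 -0.64  1.09 -0.4 ] tau7 0.253
```

Emit:
play_rows(increments="0 0 0 0.005")

```text
clock: 10.8
position: [0.518, -0.2159, 0.0873]
ee_rot: [0.414, 0.569, -0.407, 0.583]
ft_force: [-1.6, -0.2, 4.2]
grip_width: 0.687
```

```bash
python3 s.py; python3 - <<'E'
from h import *
from workcell import get_obs,camera
for i in range(8):
    camera("top"); o=get_obs(); print(o["torque"].round(3),o["ft_force"].round(1),Rn.from_quat(o["ee_rot"]).as_matrix()[:2,2].round(3))
E
```

```text
t 10.8 yaw_rad -1.238 pos [ 0.518  -0.2159  0.0873] down-tilt [ 0.0214 -0.0039] F [-1.58 -0.23  4.17] M [0.028 0.608 0.369] Mx tool [-0.371  0.232 -0.562] w 0.687 j [-0.6   0.61  1.19  1.87 -0.64  1.09 -0.41] tau7 -0.798
[0.039 0.729 0.378] [-2.2  0.8  4.5] [ 0.327 -0.945]
[0.056 0.761 0.373] [-2.7  0.6  5.5] [ 0.328 -0.945]
[0.092 0.714 0.357] [-2.8  1.1  5.2] [ 0.328 -0.945]
[0.083 0.72  0.35 ] [-3.   1.6  5.4] [ 0.328 -0.945]
[0.023 0.744 0.394] [-2.8 -0.5  4.9] [ 0.328 -0.945]
[0.033 0.76  0.355] [-2.8  0.5  4.7] [ 0.328 -0.945]
[0.091 0.703 0.34 ] [-2.3 -0.5  5.2] [ 0.328 -0.945]
[0.084 0.689 0.331] [-3.3  0.8  5.6] [ 0.328 -0.945]
```

Emit:
play_rows(increments="0 0 0 0.04")

```text
clock: 11.3
position: [0.5179, -0.2159, 0.0874]
ee_rot: [0.424, 0.561, -0.417, 0.575]
ft_force: [-1.4, -0.8, 3.5]
grip_width: 0.687
```

```bash
python3 s.py; python3 - <<'E'
from h import *
from workcell import get_obs,camera
T=[]
for i in range(8):
    camera("wrist"); o=get_obs(); T.append(o["torque"][2])
print(np.mean(T),np.std(T))
E
```

```text
t 11.3 yaw_rad -1.2752 pos [ 0.5179 -0.2159  0.0874] down-tilt [ 0.0214 -0.0036] F [-1.44 -0.79  3.48] M [-0.271  0.57   0.463] Mx tool [-0.471 -0.084 -0.62 ] w 0.687 j [-0.6   0.61  1.19  1.87 -0.65  1.1  -0.44] tau7 0.732
0.3829956440216996 0.045168736386014915
```

Held torque is 0.38 N m, which puts it about 0.2 rad into the seal (window 0.1–0.38). Now I'll release, turn the empty hand back for joint room, and look.

Emit:
play_rows(increments="0 0 0 0;0 0 0 0;0 0 0 0;0 0 0 0;0 0 0 0;0 0 0 0", hand=-1)

```text
clock: 12.3
position: [0.5185, -0.215, 0.0865]
ee_rot: [0.425, 0.561, -0.417, 0.575]
ft_force: [-0.7, 0.9, 0.2]
grip_width: 0.998
```

```bash
python3 s.py;  python3 lk.py w8
```

```text
t 12.3 yaw_rad -1.2759 pos [ 0.5185 -0.215   0.0865] down-tilt [ 0.0225 -0.0027] F [-0.74  0.9   0.22] M [-0.012  0.076  0.004] Mx tool [-0.005  0.01  -0.076] w 0.998 j [-0.6   0.61  1.19  1.87 -0.65  1.1  -0.44] tau7 -0.0
[[ 0.0225  0.9566  0.2906]
 [-0.0027  0.2907 -0.9568]
 [-0.9997  0.0207  0.0091]] [ 0.51848156 -0.21501253  0.08648184] [-0.603  0.612  1.192  1.866 -0.654  1.096 -0.437] [-0.74459208  0.90012955  0.21863771] [-0.012  0.076  0.004]
321.80841064453125 300.3274841308594 (114.29741668701172, 136.83226013183594) 94.2376480102539 [ 0.521  -0.2144  0.1115] tool delta [-0.025   0.0031  0.0004]
108.74788665771484 222.8026123046875 (78.24784851074219, 97.9248046875) 127.24266815185547 [ 0.5314 -0.1257  0.1115] tool delta [-0.025   0.0388 -0.0815]
```

View pics/w8.png

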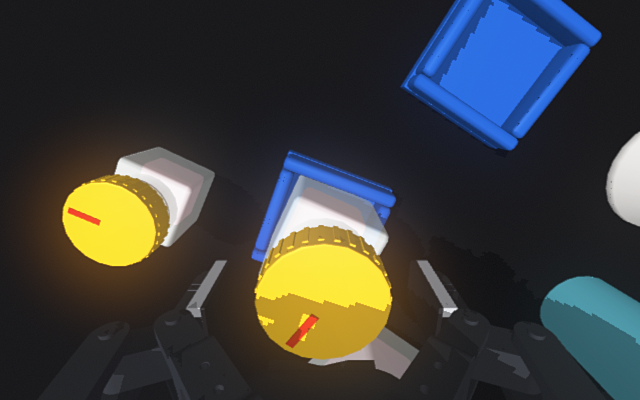

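The lid and mark look unchanged in the wrist view (mark at about (302,331)). I'll turn the empty hand back.

Emit:
play_rows(increments="0 0.001 0 -0.12;0 0.001 0 -0.12;0 0 0 -0.12;0 0 0 -0.12;0 0 0 -0.12;0 0 0 -0.12;0 0 0 -0.12;0 0 0 -0.12;0 0 0 -0.12;0 0 0 -0.12;0 0 0 0")

```text
clock: 13.45
position: [0.5202, -0.2147, 0.0866]
ee_rot: [0.009, 0.699, -0.011, 0.715]
ft_force: [-0.0, 0.3, 0.1]
grip_width: 1.0
```

```bash
python3 s.py;  python3 lk.py w9
```

```text
t 13.45 yaw_rad -0.0282 pos [ 0.5202 -0.2147  0.0866] down-tilt [ 0.0227 -0.0039] F [-0.03  0.29  0.12] M [-0.035 -0.002 -0.047] Mx tool [ 0.046 -0.003 -0.036] w 1.0 j [-0.43  0.45  0.91  1.86 -0.42  1.02  0.63] tau7 1.885
[[ 0.0227  0.0282  0.9993]
 [-0.0039  0.9996 -0.0282]
 [-0.9997 -0.0033  0.0228]] [ 0.52023389 -0.2147423   0.08664486] [-0.433  0.448  0.914  1.857 -0.422  1.017  0.626] [-0.02716281  0.28541954  0.12101985] [-0.035 -0.002 -0.047]
311.01275634765625 297.9534912109375 (113.5802993774414, 138.38723754882812) 91.23796844482422 [ 0.5167 -0.2113  0.1115] tool delta [-0.0249  0.0033 -0.0031]
285.008056640625 42.60894775390625 (95.13616180419922, 118.63845825195312) 93.27536010742188 [ 0.5123 -0.1145  0.1115] tool delta [-0.0254  0.0999 -0.0102]
```

View pics/w9.png

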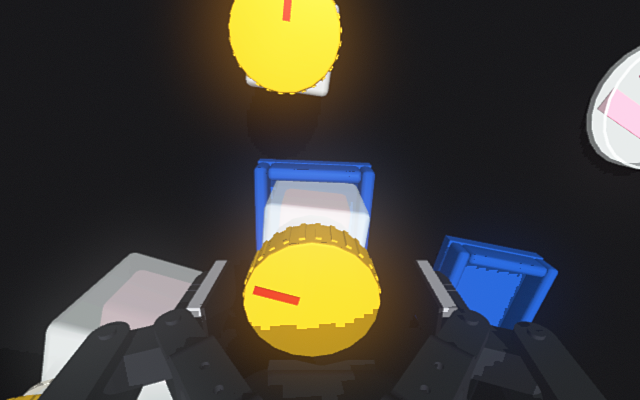

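Wrist view: the lid is at (311,298) and the pad midline is at 321, so I'll shift 3 mm, then grip and lift.

Emit:
play_rows(increments="0 0 -0.003 0;0 0 0 0;0 0 0 0")

```text
clock: 13.8
position: [0.5168, -0.2147, 0.0864]
ee_rot: [0.013, 0.699, -0.015, 0.715]
ft_force: [-0.4, 0.3, 0.4]
grip_width: 0.999
```

Emit:
play_rows(increments="0 0 0 0;0 0 0 0;0 0 0 0;0 0 0 0;0 0 0 0;0 0 0 0;0 0 0 0;0 0 0 0", hand=1, squeeze=50)

```text
clock: 14.6
position: [0.516, -0.2146, 0.0866]
ee_rot: [0.014, 0.7, -0.016, 0.714]
ft_force: [-1.2, 1.1, 2.2]
grip_width: 0.688
```

```bash
python3 s.py
```

```text
t 14.6 yaw_rad -0.0423 pos [ 0.516  -0.2146  0.0866] down-tilt [ 0.0202 -0.0035] F [-1.22  1.13  2.22] M [0.122 0.272 0.039] Mx tool [-0.038  0.277  0.111] w 0.688 j [-0.44  0.44  0.92  1.87 -0.42  1.02  0.61] tau7 -0.049
```

Emit:
play_rows(increments="-0.004 0 0 0;-0.008 0 0 0;-0.01 0 0 0;-0.01 0 0 0;-0.01 0 0 0;-0.01 0 0 0;-0.01 0 0 0;0 0 0 0;0 0 0 0")

```text
clock: 15.5
position: [0.514, -0.2139, 0.1536]
ee_rot: [0.014, 0.7, -0.016, 0.714]
ft_force: [0.6, 0.3, -6.4]
grip_width: 0.686
```

```bash
python3 s.py;  python3 lk.py w10; python3 -c "
from workcell import camera; import cv2
c=camera('scene')['img'];cv2.imwrite('pics/s10.png',cv2.resize(c[80:300,220:460],None,fx=2.5,fy=2.5))"
```

```text
t 15.5 yaw_rad -0.0426 pos [ 0.514  -0.2139  0.1536] down-tilt [ 0.0196 -0.0029] F [ 0.59  0.35 -6.38] M [-0.014 -0.026  0.007] Mx tool [-0.007 -0.027 -0.013] w 0.686 j [-0.51  0.35  0.99  1.81 -0.33  1.14  0.55] tau7 -0.027
[[ 0.0196  0.0426  0.9989]
 [-0.0029  0.9991 -0.0426]
 [-0.9998 -0.002   0.0197]] [ 0.5140471  -0.21386503  0.15356884] [-0.508  0.347  0.991  1.81  -0.326  1.137  0.547] [ 0.594901    0.34861921 -6.37863476] [-0.014 -0.026  0.007]
192.2019500732422 383.5138854980469 (23.85306739807129, 49.8549919128418) 37.2578010559082 [ 0.4127 -0.3333  0.1115] tool delta [ 0.0404 -0.1236 -0.097 ]
101.66152954101562 338.73162841796875 (34.356971740722656, 131.6090087890625) 46.80469512939453 [ 0.3569 -0.287   0.1115] tool delta [ 0.0392 -0.0796 -0.1547]
321.680419921875 298.3589172363281 (112.63186645507812, 134.13583374023438) 86.4305648803711 [ 0.5143 -0.2617  0.1115] tool delta [ 0.0422 -0.0477  0.0014]
302.4525146484375 53.47689437866211 (73.04926300048828, 80.5876235961914) 172.76023864746094 [ 0.5107 -0.1094  0.1115] tool delta [ 0.0417  0.1044 -0.0086]
```

View pics/w10.png

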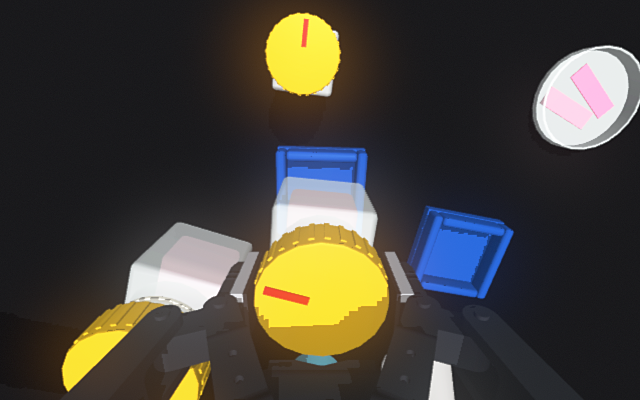

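View pics/s10.png

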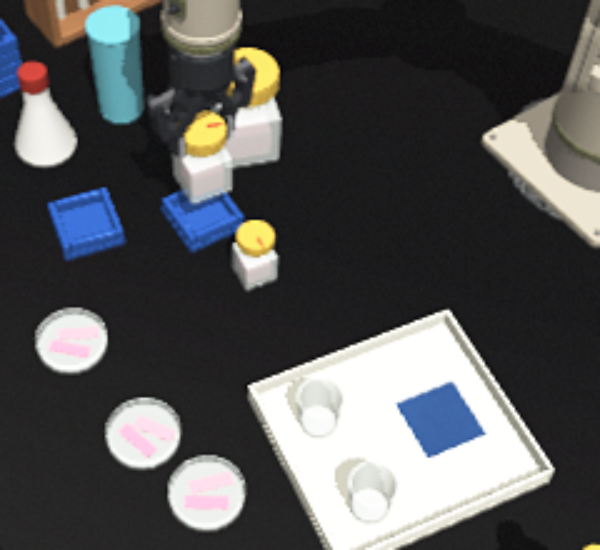

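The jar is lifted and closed (wrist and scene views), hanging straight above the empty holder. Raising it more to clear the small jar, then over to the tray.

Emit:
play_rows(increments="-0.01 0 0 0;-0.015 0 0 0;-0.015 0 0 0;-0.015 0 0 0;-0.005 0.01 0 0;0 0.02 -0.003 0;0 0.03 -0.005 0;0 0.03 -0.005 0;0 0.03 -0.005 0;0 0.03 -0.005 0;0 0.03 -0.005 0;0 0.03 -0.005 0;0 0.03 -0.005 0;0 0.03 -0.005 0;0 0.03 -0.005 0;0 0.03 -0.005 0;0 0.02 -0.003 0;0 0.01 0 0;0 0 0 0")

```text
clock: 17.5
position: [0.4768, 0.1543, 0.2349]
ee_rot: [0.023, 0.694, -0.019, 0.719]
ft_force: [0.4, -0.9, -5.9]
grip_width: 0.689
```

```bash
python3 s.py; python3 - <<'E'
from h import *
from workcell import get_obs,camera
o=get_obs(); R=Rn.from_quat(o["ee_rot"]).as_matrix()
for n in ["top","scene","wrist"]:
    c=camera(n); cv2.imwrite(f"pics/{n}11.png",c["img"])
    m,cs=blobs(c["img"],(100,120,40),(125,255,255),150)
    for k in cs:
        (u,v),s,a=cv2.minAreaRect(k); P=onz(c,u,v,.004,o); print(n,round(u,1),round(v,1),np.round(s,1),P.round(4),(R.T@(P-o["position"])).round(4))
E
```

```text
t 17.5 yaw_rad -0.0599 pos [0.4768 0.1543 0.2349] down-tilt [0.036  0.0037] F [ 0.39 -0.86 -5.94] M [-0.141  0.018  0.011] Mx tool [-0.016  0.01  -0.141] w 0.689 j [-1.15  0.01  0.76  1.85  0.01  1.25 -0.46] tau7 -0.275
top 403.0 226.4 [29.2 28.2] [ 0.5178 -0.22    0.004 ] [ 0.2308 -0.3725  0.0551]
top 428.1 181.9 [29.  28.8] [ 0.6533 -0.2936  0.004 ] [ 0.2354 -0.4379  0.1946]
top 565.0 152.5 [109.  92.] [ 0.7553 -0.7088  0.004 ] [ 0.2376 -0.8463  0.3213]
top 124.1 155.4 [ 54.2 108. ] [0.7062 0.6168 0.004 ] [0.2407 0.474  0.1929]
scene 395.9 247.3 [25.5 25.5] [0.4505 0.1965 0.004 ] [ 0.23    0.0392 -0.037 ]
scene 254.4 168.9 [25.  26.9] [ 0.646  -0.2943  0.004 ] [ 0.2352 -0.4391  0.1874]
scene 300.8 165.2 [25.2 29.6] [ 0.5106 -0.2209  0.004 ] [ 0.2306 -0.3738  0.048 ]
scene 176.6 102.5 [65.6 97.1] [ 0.7251 -0.7261  0.004 ] [ 0.2364 -0.8653  0.2922]
scene 336.5 16.0 [32. 87.] [-0.0852 -0.8354  0.004 ] [ 0.2068 -1.0229 -0.5096]
wrist 288.9 132.5 [67.5 67.1] [0.4507 0.1989 0.004 ] [ 0.23    0.0416 -0.037 ]
```

View pics/wrist11.png

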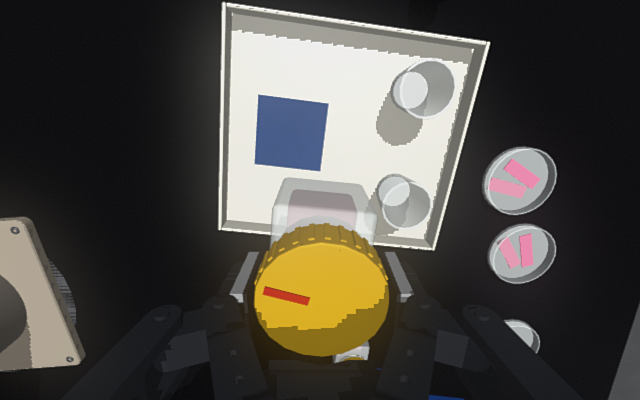

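View pics/scene11.png

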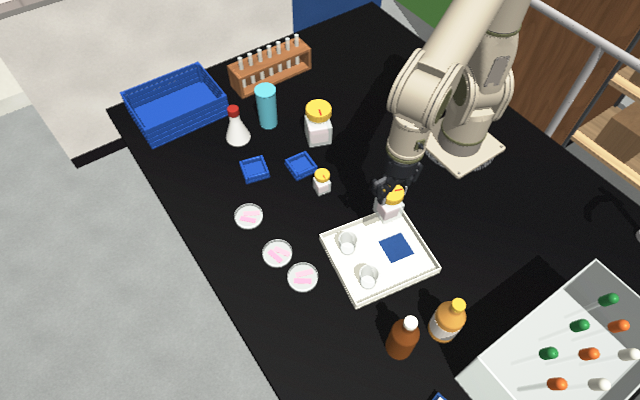

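The wrist view shows the blue square at (289,132), about (0.451,0.197), and all three views agree. The jar's lid is held unchanged. Moving above the square.

Emit:
play_rows(increments="0 0.006 -0.005 0;0 0.01 -0.007 0;0 0.01 -0.007 0;0 0.01 -0.007 0;0.005 0.005 -0.004 0;0.015 0 -0.001 0;0.015 0 -0.001 0;0.015 0 -0.001 0;0.015 0 -0.001 0;0.01 0 0 0;0 0 0 0;0 0 0 0")

```text
clock: 18.85
position: [0.4474, 0.1894, 0.155]
ee_rot: [0.029, 0.694, -0.026, 0.719]
ft_force: [-0.2, 0.2, -4.6]
grip_width: 0.687
```

```bash
python3 s.py; python3 -c "
from workcell import camera; import cv2
c=camera('scene')['img'];cv2.imwrite('pics/s12.png',cv2.resize(c[140:320,300:480],None,fx=3.3,fy=3.3))
cv2.imwrite('pics/w12.png',camera('wrist')['img'])"
```

```text
t 18.85 yaw_rad -0.0777 pos [0.4474 0.1894 0.155 ] down-tilt [0.035  0.0028] F [-0.21  0.2  -4.61] M [ 0.02   0.133 -0.027] Mx tool [0.028 0.134 0.009] w 0.687 j [-1.19  0.06  0.72  1.99 -0.03  1.08 -0.54] tau7 0.031
```

View pics/s12.png

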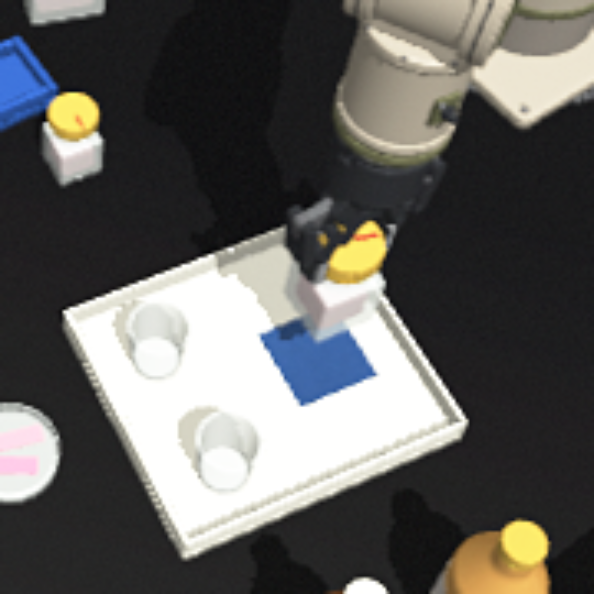

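View pics/w12.png

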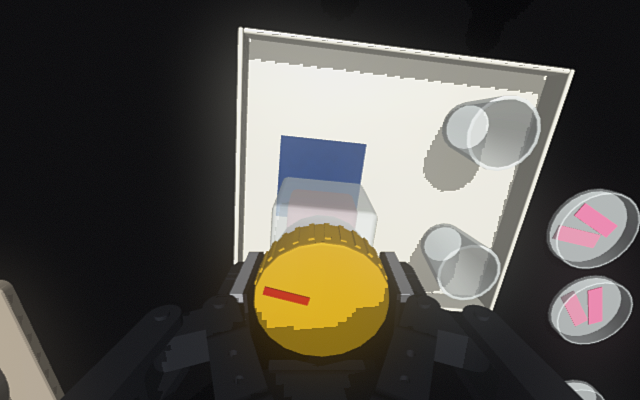

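Views agree: the jar is just short of the square. I'll shift +7 mm in y and come down to 8 mm above the floor.

Emit:
play_rows(increments="0.008 0.003 0 0;0.012 0.003 0 0;0.012 0.002 0 0;0.01 0 0 0;0.01 0 0 0;0.006 0 0 0;0.003 0 0 0;0 0 0 0;0 0 0 0")

```text
clock: 19.85
position: [0.451, 0.199, 0.0892]
ee_rot: [0.029, 0.694, -0.025, 0.719]
ft_force: [-0.3, -0.4, -4.7]
grip_width: 0.686
```

```bash
python3 s.py; python3 -c "
from workcell import camera; import cv2
c=camera('scene')['img'];cv2.imwrite('pics/s13.png',cv2.resize(c[140:320,300:480],None,fx=3.3,fy=3.3))
cv2.imwrite('pics/w13.png',camera('wrist')['img'])"
```

```text
t 19.85 yaw_rad -0.077 pos [0.451  0.199  0.0892] down-tilt [0.0361 0.0033] F [-0.27 -0.4  -4.71] M [0.07  0.077 0.014] Mx tool [-0.011  0.082  0.064] w 0.686 j [-1.16  0.19  0.7   2.03 -0.14  0.93 -0.47] tau7 0.02
```

View pics/s13.png

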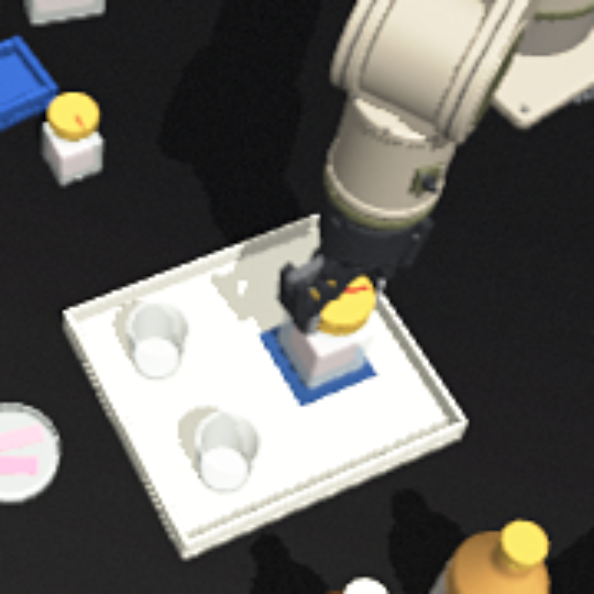

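View pics/w13.png

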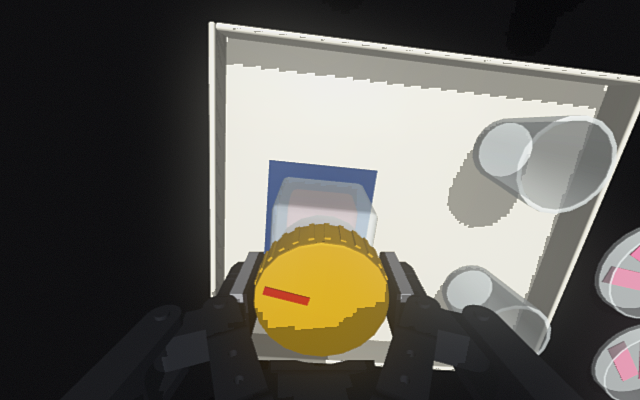

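The jar is over the square in both views (TCP (0.451,0.199)). Lowering slowly to contact.

Emit:
play_rows(increments="0.002 0 0 0;0.002 0 0 0;0.001 0 0 0;0 0 0 0")

```text
clock: 20.35
position: [0.4517, 0.1996, 0.0849]
ee_rot: [0.029, 0.693, -0.025, 0.72]
ft_force: [0.8, 0.3, -5.3]
grip_width: 0.686
```

```bash
python3 s.py
```

```text
t 20.35 yaw_rad -0.0767 pos [0.4517 0.1996 0.0849] down-tilt [0.0374 0.0053] F [ 0.79  0.29 -5.33] M [0.024 0.045 0.019] Mx tool [-0.018  0.047  0.021] w 0.686 j [-1.16  0.2   0.7   2.04 -0.14  0.92 -0.46] tau7 0.027
```

Emit:
play_rows(increments="0.001 0 0 0;0.001 0 0 0;0 0 0 0")

```text
clock: 20.65
position: [0.4519, 0.1997, 0.0828]
ee_rot: [0.03, 0.693, -0.025, 0.72]
ft_force: [0.0, -0.2, -5.4]
grip_width: 0.686
```

```bash
python3 s.py
```

```text
t 20.65 yaw_rad -0.0768 pos [0.4519 0.1997 0.0828] down-tilt [0.0377 0.0054] F [ 0.05 -0.18 -5.38] M [-0.014  0.097  0.054] Mx tool [-0.054  0.096 -0.02 ] w 0.686 j [-1.16  0.2   0.7   2.04 -0.15  0.92 -0.46] tau7 0.022
```

Emit:
play_rows(increments="0.001 0 0 0;0 0 0 0")

```text
clock: 20.85
position: [0.4526, 0.2002, 0.0823]
ee_rot: [0.03, 0.693, -0.024, 0.72]
ft_force: [-0.2, -0.5, -2.8]
grip_width: 0.685
```

```bash
python3 s.py
```

```text
t 20.85 yaw_rad -0.0768 pos [0.4526 0.2002 0.0823] down-tilt [0.039  0.0064] F [-0.16 -0.52 -2.78] M [-0.059  0.25   0.071] Mx tool [-0.072  0.246 -0.075] w 0.685 j [-1.16  0.2   0.7   2.04 -0.15  0.92 -0.45] tau7 0.032
```

Emit:
play_rows(increments="0.001 0 0 0;0 0 0 0")

```text
clock: 21.05
position: [0.4532, 0.2005, 0.0819]
ee_rot: [0.03, 0.692, -0.024, 0.72]
ft_force: [-1.0, -0.7, -2.1]
grip_width: 0.687
```

```bash
python3 s.py
```

```text
t 21.05 yaw_rad -0.0768 pos [0.4532 0.2005 0.0819] down-tilt [0.04   0.0073] F [-0.99 -0.7  -2.1 ] M [-0.144  0.341 -0.013] Mx tool [ 0.01   0.329 -0.17 ] w 0.687 j [-1.15  0.2   0.7   2.04 -0.15  0.91 -0.45] tau7 0.017
```

Edge contact: the load is coming off at the expected height. One more millimetre, then release.

Emit:
play_rows(increments="0.001 0 0 0;0 0 0 0")

```text
clock: 21.25
position: [0.4537, 0.2006, 0.0815]
ee_rot: [0.03, 0.692, -0.024, 0.721]
ft_force: [-2.0, -0.5, 3.2]
grip_width: 0.687
```

```bash
python3 s.py
```

```text
t 21.25 yaw_rad -0.0769 pos [0.4537 0.2006 0.0815] down-tilt [0.0406 0.0078] F [-2.03 -0.53  3.15] M [-0.272  0.722  0.02 ] Mx tool [-0.026  0.699 -0.326] w 0.687 j [-1.15  0.21  0.7   2.04 -0.15  0.91 -0.45] tau7 0.007
```

Emit:
play_rows(increments="0 0 0 0;0 0 0 0;0 0 0 0;0 0 0 0;0 0 0 0;0 0 0 0;0 0 0 0", hand=-1)

```text
clock: 21.95
position: [0.454, 0.2007, 0.0815]
ee_rot: [0.031, 0.692, -0.024, 0.721]
ft_force: [0.6, -0.4, -0.1]
grip_width: 0.999
```

```bash
python3 s.py; python3 lk.py w14
```

```text
t 21.95 yaw_rad -0.0769 pos [0.454  0.2007 0.0815] down-tilt [0.0413 0.0081] F [ 0.56 -0.39 -0.07] M [-0.045 -0.013  0.024] Mx tool [-0.026 -0.016 -0.043] w 0.999 j [-1.15  0.21  0.7   2.04 -0.15  0.91 -0.45] tau7 0.0
[[ 0.0413  0.0764  0.9962]
 [ 0.0081  0.997  -0.0768]
 [-0.9991  0.0113  0.0406]] [0.45401957 0.2007064  0.08150102] [-1.153  0.206  0.7    2.037 -0.154  0.911 -0.451] [ 0.5593811  -0.38643979 -0.06689564] [-0.045 -0.013  0.024]
320.4657287597656 295.06640625 (124.04981994628906, 132.74288940429688) 73.9040298461914 [0.4543 0.2088 0.1115] tool delta [-0.0299  0.0085  0.0009]
```

View pics/w14.png

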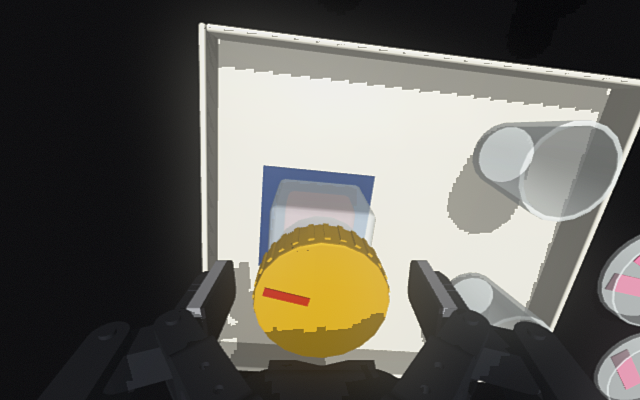

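Released, with the jar standing on the square in the wrist view. Retreating straight up.

Emit:
play_rows(increments="-0.006 0 0 0;-0.01 0 0.0005 0;-0.015 0 0.0005 0;-0.02 0 0.001 0;-0.02 0 0 0;-0.025 0 0 0;-0.025 0 0 0;-0.025 0 0 0;0 -0.03 0 0;0 -0.03 0 0;0 -0.03 0 0;0 -0.03 0 0;0 -0.03 0 0;0 0 0 0;0 0 0 0")

```text
clock: 23.5
position: [0.4395, 0.0418, 0.243]
ee_rot: [0.035, 0.689, -0.023, 0.724]
ft_force: [0.1, 1.3, -0.3]
grip_width: 0.998
```

```bash
python3 s.py; python3 - <<'E'
from h import *
from workcell import get_obs,camera
o=get_obs(); out=[]; C={}
for n in ["top","scene","wrist"]:
    c=camera(n); C[n]=c; cv2.imwrite(f"pics/{n}15.png",c["img"])
    m,cs=blobs(c["img"],(20,120,90),(35,255,255),80)
    for k in cs:
        (u,v),s,a=cv2.fitEllipse(k); P=onz(c,u,v,.105,o); print(n,round(u,1),round(v,1),np.round(s,1),P.round(4))
    x0,y0,w=dict(top=(200,160,140),scene=(310,190,150),wrist=(0,0,640))[n]
    if n!="wrist": out.append(cv2.resize(c["img"][y0:y0+w,x0:x0+w],(390,390),interpolation=cv2.INTER_CUBIC))
cv2.imwrite("pics/f15.png",np.hstack(out))
E
```

```text
t 23.5 yaw_rad -0.0829 pos [0.4395 0.0418 0.243 ] down-tilt [0.0505 0.0154] F [ 0.12  1.3  -0.3 ] M [ 0.001  0.014 -0.064] Mx tool [ 0.064  0.012 -0.003] w 0.998 j [-1.1  -0.25  0.8   1.98  0.19  1.29 -0.44] tau7 0.064
top 439.9 272.0 [31.5 32.9] [ 0.3919 -0.3037  0.105 ]
top 256.5 244.0 [21.1 21.6] [0.4539 0.1961 0.105 ]
top 367.5 227.1 [15.8 16.4] [ 0.5083 -0.1048  0.105 ]
top 154.9 218.4 [12.6 14.3] [0.5157 0.4752 0.105 ]
scene 458.0 304.7 [14.5 14.7] [0.4763 0.4427 0.105 ]
scene 401.0 232.7 [20.1 20.9] [0.4574 0.203  0.105 ]
scene 321.9 174.6 [14.  15.2] [ 0.5216 -0.0858  0.105 ]
scene 318.0 110.2 [23.1 26.6] [ 0.3756 -0.3163  0.105 ]
wrist 382.2 297.9 [38.8 39.7] [ 0.502  -0.0813  0.105 ]
wrist 313.3 18.5 [47.  78.1] [0.4528 0.1844 0.105 ]
```

View pics/f15.png

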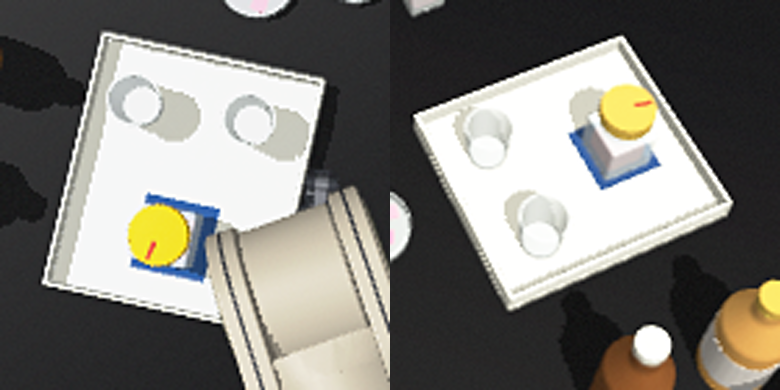

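View pics/wrist15.png

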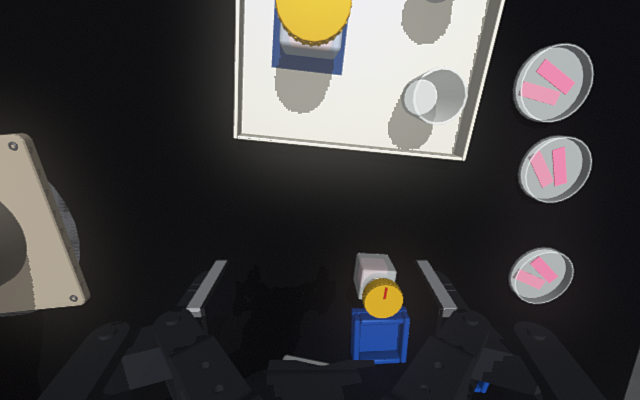

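Top and scene views put the lid at about (0.455,0.199) and the square at (0.451,0.197). The jar is upright, the beakers haven't moved, and the gripper is clear. Handing in.

```bash
python3 s.py; python3 -c "
from workcell import workorder; print(workorder.hand_in())"
```

```text
t 23.65 yaw_rad -0.081 pos [0.4395 0.0426 0.2426] down-tilt [0.0502 0.014 ] F [0.18 0.42 0.17] M [0.014 0.047 0.022] Mx tool [-0.02   0.048  0.011] w 0.998 j [-1.1  -0.25  0.8   1.98  0.19  1.29 -0.44] tau7 0.001
the job is handed in; nothing more can be done
None
```

I screwed the lid down in the holder, moved the closed jar to the blue square in the tray, let go, and handed the job in at 23.7 s. Handing in gave no verdict.

- **Lid:** I turned it about 2.5 rad clockwise. The torque jumped at about 2.3 rad, and I stopped at about 0.38 N m held still. That is roughly 0.2 rad into the seal (snug is 0.1 to 0.38). This comes from the torque reading, with noise of about 0.045 N m; the seal itself can't be seen. The red mark did not shift in the gripper during the lift and carry.
- **Placing:** I lowered it in 1 mm steps, and the wrist force changed by less than 10 N on contact.
- **Final position:** the two fixed cameras put the lid centre about 3 and 9 mm from the centre of the square (limit 25 mm), and the jar looks upright.
- **Surroundings:** the beakers and dishes look untouched, and the gripper was open and clear of everything.
- **Readings that disagreed:**
  - The last wrist view put the lid 13 mm short, but the picture edge cut it off, so I set that reading aside.
  - The tool's tilt grew from 0.02 rad at pickup to 0.04 rad at release. The jar settled flat when I let go.

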